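# Set the recipe stand to its reading angle and stand the notebook on it

### The job

Get the recipe notebook ready for cooking: open the recipe stand until its back rest rises at 65 degrees from the worktop, and let go of it so you can see that its stiff hinge holds there. Then take the notebook out of the wire letter rack and stand it upright on the stand, in the middle, its foot behind the front lip, leaning against the back rest with its cover facing out, without shifting the rest from its angle. Leave the pen, the salt shaker and the spice jar where they are.

Things in the scene. Friction and masses are not known exactly. Their poses are not given: they have to be found in the camera images.
- stand: folding recipe stand of light wood that does not slide: base board 140 (its x) x 170 (its y) mm, top 14 mm above the worktop; origin at the centre of its underside, z up. Its front (-x) has an 8 mm thick lip, inner face at x = -60 mm, top 26 mm above the worktop. The back rest's hinge (steel barrel, radius 4.5 mm) runs along y at x = -33, z = 20 mm.
- rest (a joint): angle of the stand's slatted wooden back rest above the worktop, rad: 0 = folded flat to the stand's +x, grows as it is raised, pi/2 = straight up, stop at 1.75. It starts half folded, at about 20 to 43 degrees. Its friction hinge (0.35 N m: 3 to 6 N at the free edge) holds it wherever it is left, with no spring-back.
- rest_edge (a point): middle of the back rest's free (upper) edge, half-way through its thickness; x away from the hinge, y along the edge, z out of the front (reading) face. The rest is 160 mm wide, 9 mm thick, 0.2 kg, and reaches 100 mm from the hinge axis; behind and under this edge there is open space for a finger.
- ledge (a point): middle of the 27 mm wide trough between the lip and the hinge axis, on the board's top: where the notebook's foot goes. Axes as the stand's.
- rack: low wire letter rack, fixed: tray 78 (x) x 128 (y) mm, top 5 mm above the worktop, three wire arches 75 mm high; origin under its centre, z up. The notebook stands in the front slot (15 mm wide, at x = -20 mm); two fixed envelopes in the rear slot reach 96 mm. Behind the rack is a microwave: front face at world x = 0.49, left side at y = -0.13, top 0.27 m above the worktop.
- notebook: spiral-bound notebook, plain brown cover, 146 mm tall, 103 wide, 10 thick, 0.1 kg; it starts standing in the rack, cover to the robot, its top about 152 mm above the worktop. Origin at the middle of its back face; x to its top edge (up at the start), y along its width (spiral at +y), z out of its cover (10 mm from the origin).
- notebook_top (a point): middle of the notebook's top edge, half-way through its thickness: 73 mm up its x from the origin and 5 mm out towards the cover. Axes as the notebook's.
- notebook_foot (a point): middle of the notebook's bottom edge, half-way through its thickness. Axes as the notebook's.
- salt_shaker: glass salt shaker with a grey cap, 44 mm across, 90 mm high, behind and to the right; origin under its centre. Bystander.
- spice_jar: small spice jar with a dark cap, 41 mm across, 105 mm high, behind the stand; origin under its centre. Bystander.
- pen: white pen, 145 mm long, lying in front of the stand; origin under its centre. Bystander.

How it is judged:
By the outcome, as a careful person would: the job done as asked, in the order asked, and still so for the second after the job is handed in, with the robot touching nothing.
It also fails if it takes over 61 s, if anything falls off the work surface, if the arm or the gripper's body presses on something with over 40 N, if the wrist force passes 120 N, or if a joint passes its speed limit or range.

### The arm

A 6-joint arm with a two-finger parallel gripper is mounted at the origin on a cart in front of the work surface, level with it; the furniture and walls round the work are solid. World frame = base frame: x ahead of the robot, y to its left, z up, the work surface at z = 0. Lengths are in m, angles in rad, forces in N, time in s.
With the tool pointing down it reaches from about 0.325 to 0.9 m from the base axis. Payload 3.5 kg.
Tool frame: the origin (TCP) lies at the very end of the fingers, on their centre line; the grasp point (between the pads) lies 19 mm behind it; z points along the fingers, y is the line along which they close (so a half turn about z gives the same grasp; the last joint's range is limited). The gripper opens to 85 mm and grips with 20 to 120 N. Pads are 22 mm wide; open, the fingers measure 114 mm over their backs; the gripper's body (76 mm by 85 mm) begins 54 mm behind the grasp point. The pads swing forward as they close: fully open they stand 13 mm farther back than shut.
Start: joints at [-1.321, 0.276, -0.026, 1.268, 0, 1.467], TCP at [0.216, -0.587, 0.231] pointing down, gripper open.
Joint ranges: [-3.12, 3.12], [-0.85, 1.88], [-1.08, 1.24], [-1.95, 2.15], [-1.57, 1.53], [-3.14, 3.14]. Speed limits (rad/s): [2.57, 2.57, 3.14, 3.14, 3.14, 3.14].

### API

Orientations are given as a unit quaternion [x, y, z, w].
In Python, from rig import bot, eyes gives the robot as it stands.
- The arm moves only by the shell command python3 -m pendant 'ROWS' [FORCE]. ROWS is text: rows parted by semicolons, each of 5 numbers parted by spaces: the shift along the tool's x, y, z in m, then the turn about the tool's z in rad, then the opening, from 0 (shut) to 1 (fully open). In form: dx dy dz twist hand; .... A call has 1 to 12 rows; each row is the pose to reach, as a shift and turn from the pose commanded when the call began, along the tool's axes at that moment; what a row does not reach only later rows make up. A row lasts 1/10 s, in which the tool goes at most 50 mm and 8.59 degrees, less where a joint would pass 70% of its speed; a pose out of reach is approached as far as the arm can. A call with a gripper value outside its range is refused whole. The fingers move at their own pace and stop on an object; FORCE is the grip in N (left out, the last holds). Time passes only in rows, so rows that repeat a pose let the fingers close. It gives the time, the measured TCP pose, the force, the opening and the grip force at its end, in the units of the state.
- bot.observe(): the state, without advancing time (a new reading comes with each control period).
- eyes.read_camera(name): name is "side" or "top"; returns the picture (384x512x3 uint8, blue, green, red); there is no depth.
- eyes.camera_model(name): a dict with "intrinsics" (3x3 intrinsics, pixels), "extrinsics" (4x4, takes a point from camera to world coordinates). Camera axes: x right, y down, z forward; pixel columns grow to the right and rows downward; lengths in m; the calibration is good to about 2 mm. A picture is of the moment at which its call begins. camera_model takes no time and is no camera call.
- bot.job_done(): hands the job in; it is judged then, once.
The state is a dict: "time": time; "joint_positions": joint angles; "joint_velocities": joint speeds; "joint_efforts": joint torques, N m; "tcp_pos": TCP position; "orientation": TCP orientation; "wrist_force": force on the tool from outside, world axes, zero at the start; "ft_torque": the same for the moment, N m; "grip_width": finger opening in m; "grip_force": force on a finger pad.
Only numpy, scipy, OpenCV 4.12 (cv2) and the standard library are available. Lean on these libraries where they do the work, as an engineer would, in place of code of your own. Each camera call takes 0.05 s, during which the arm holds its last target. There are 200 camera calls.

## Working session

There is one attempt and no reset: what is moved stays moved. The work goes in short steps, Python scripts to look and compute and a shell command to move; the robot and the scene stay as the last step left them, time stands still between calls to the robot, and variables do not carry over. Pictures are saved under pics/ and viewed, at most 10 in all, crops included, and the job is handed in when it is done.

```bash
mkdir -p pics; ls
python3 - <<'E'
from rig import bot, eyes
import cv2, numpy as np
np.set_printoptions(precision=4,suppress=True)
for n in("side","top"):
    im=eyes.read_camera(n); cv2.imwrite(f"pics/{n}0.png",im); m=eyes.camera_model(n); print(n,m["intrinsics"],m["extrinsics"])
s=bot.observe()
for k in("time","tcp_pos","orientation","grip_width"):print(k,s[k])
E
```

```text
pics
side [[392.2038   0.     257.5914]
 [  0.     392.2038 192.1059]
 [  0.       0.       1.    ]] [[-0.978  -0.0934  0.1866  0.3716]
 [-0.2087  0.4429 -0.8719  0.7539]
 [-0.0012 -0.8917 -0.4527  0.5307]
 [ 0.      0.      0.      1.    ]]
top [[441.6492   0.     255.6915]
 [  0.     441.6492 188.5577]
 [  0.       0.       1.    ]] [[ 0.0042 -0.9871  0.1598  0.3874]
 [-0.9997 -0.0006  0.0226 -0.0111]
 [-0.0222 -0.1598 -0.9869  0.9838]
 [ 0.      0.      0.      1.    ]]
time 0.1
tcp_pos [ 0.2158 -0.5858  0.2302]
orientation [ 0.9845  0.1755 -0.0001 -0.001 ]
grip_width 0.0852265178616908
```

View pics/side0.png

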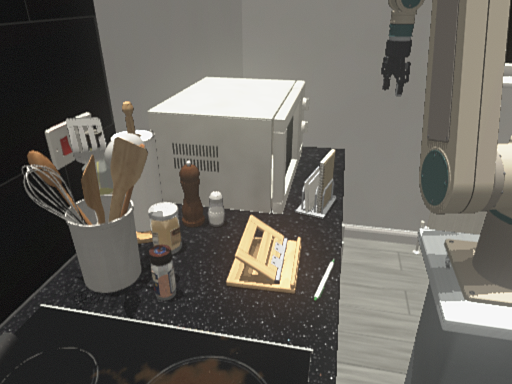

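View pics/top0.png

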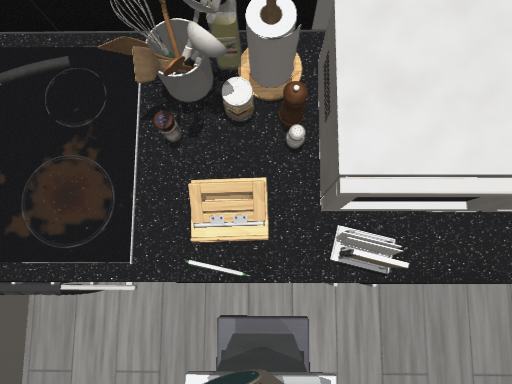

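The top view shows the stand at about cols 190–268, rows 178–241, the rack with the notebook at (332–408, 227–272), the pen at (216, 268), the jar at (168, 125) and the shaker at (296, 136). In the side view the stand is at (265, 258) and the rack at (320, 190). Next I'll enlarge both for exact corners.

```bash
cat > h.py <<'E'
from rig import bot, eyes
import cv2, numpy as np
np.set_printoptions(precision=4,suppress=True)
def ray(n,u,v):
    m=eyes.camera_model(n);K=np.array(m["intrinsics"]);T=np.array(m["extrinsics"])
    return T[:3,3],T[:3,:3]@np.linalg.solve(K,[u,v,1])
def onz(n,u,v,z):
    o,d=ray(n,u,v);return o+d*(z-o[2])/d[2]
def tri(side,top):
    A=[];b=[]
    for n,p in(("side",side),("top",top)):
        o,d=ray(n,*p);d=d/np.linalg.norm(d);P=np.eye(3)-np.outer(d,d);A.append(P);b.append(P@o)
    return np.linalg.lstsq(np.vstack(A),np.hstack(b),rcond=None)[0]
def proj(n,p):
    m=eyes.camera_model(n);T=np.linalg.inv(np.array(m["extrinsics"]));q=np.array(m["intrinsics"])@(T[:3,:3]@p+T[:3,3]);return q[:2]/q[2]
def crop(im,x,y,w,h,s=4):
    return cv2.resize(im[y:y+h,x:x+w],None,fx=s,fy=s,interpolation=cv2.INTER_CUBIC)
E
python3 - <<'E'
from h import *
t=cv2.imread("pics/top0.png");s=cv2.imread("pics/side0.png")
a=np.hstack([crop(s,220,210,100,75),crop(s,285,140,100,75)])
b=np.hstack([crop(t,180,172,100,75),crop(t,320,215,100,75)])
cv2.imwrite("pics/c0.png",np.vstack([a,b]))
E
```

```text
(no output)
```

View pics/c0.png

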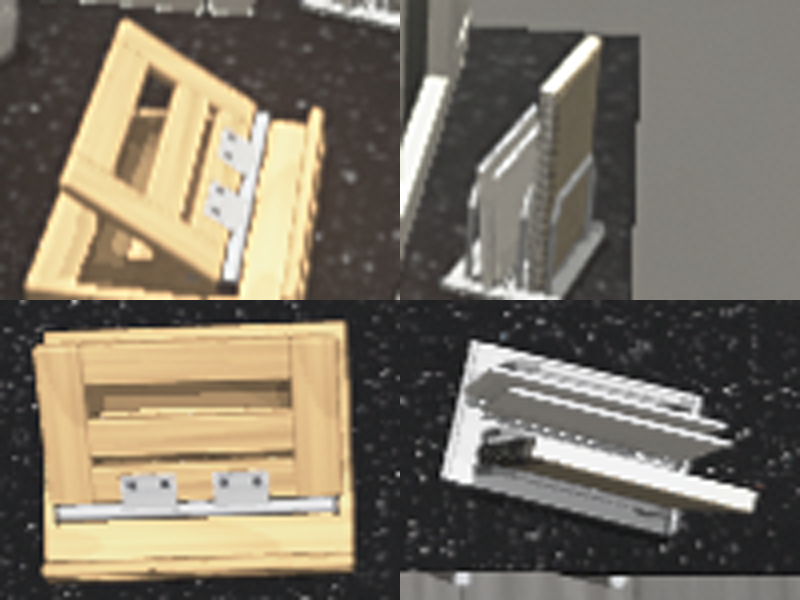

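The crop shows the rest half raised, with steel barrel ends at side (277, 282)/(286, 239) and top (194, 225)/(264, 222). The rest's upper corners and the notebook's top strip, ending near top (408, 265), are also visible. The rack is turned about 13°.

Run:
```python
from h import *
S=lambda x,y:(x/4+220,y/4+210); T=lambda x,y:(x/4+180,(y-300)/4+172)
R=lambda x,y:((x-400)/4+285,y/4+140); Q=lambda x,y:((x-400)/4+320,(y-300)/4+215)
h1=tri(S(228,287),T(57,513));h2=tri(S(265,116),T(338,501))
r1=tri(S(65,185),T(36,346));r2=tri(S(125,20),T(337,340))
print("barrel",h1,h2,"rest",r1,r2)
print("barrel on z=.0245",onz("top",*T(57,513),.02),onz("top",*T(338,501),.02))
for p in [(43,568),(354,563)]: print("lip outer",onz("top",*T(*p),.026))
for p in [(45,335),(346,322)]: print("back",onz("top",*T(*p),.014))
m=(h1+h2)/2;e=(r1+r2)/2
y=(h1-h2)[:2];y/=np.linalg.norm(y);print("stand yaw",np.degrees(np.arctan2(-y[0],y[1])))
x=np.array([y[1],-y[0]]);v=e-m;print("len,angle",np.hypot(v[:2]@x,e[2]-.02),np.degrees(np.arctan2(e[2]-.02,v[:2]@x)))
print("nb top far",tri(R(600,40),Q(755,495)),onz("top",*Q(753,501),.152))
print("nb near",[onz("top",*Q(*p),.152) for p in((540,462),(500,458))], onz("side",*R(545,88),.152),onz("side",*R(598,40),.152))
print("tray",[onz("top",*Q(*p),.005) for p in((472,342),(443,480),(672,532),(697,397))])
print("jar,salt,pen",onz("top",163,118,.105),onz("top",297,131,.09),onz("top",186,262,.005),onz("top",246,274,.005))
# colour: white strip rows along notebook cols
t=cv2.imread("pics/top0.png")
for c in range(345,410,8): print(c,[tuple(int(a) for a in t[r,c]) for r in range(248,270,2)])
```

```text
barrel [0.4624 0.1453 0.0191] [ 0.4679 -0.0087  0.0194] rest [0.5447 0.1499 0.0722] [ 0.5492 -0.0081  0.0743]
barrel on z=.0245 [0.462  0.1451 0.02  ] [ 0.4689 -0.0086  0.02  ]
lip outer [0.4318 0.1509 0.026 ]
lip outer [ 0.435  -0.0173  0.026 ]
back [0.562  0.1555 0.014 ]
back [ 0.5694 -0.013   0.014 ]
stand yaw 2.0260241949023707
len,angle 0.09764133948406463 33.040250192853634
nb top far [ 0.3787 -0.2763  0.1476] [ 0.3791 -0.2738  0.152 ]
nb near [array([ 0.3965, -0.1767,  0.152 ]), array([ 0.3982, -0.1583,  0.152 ])] [ 0.4062 -0.1719  0.152 ] [ 0.3768 -0.2644  0.152 ]
tray [array([ 0.4634, -0.1707,  0.005 ]), array([ 0.3882, -0.1531,  0.005 ]), array([ 0.3609, -0.2759,  0.005 ]), array([ 0.4336, -0.2926,  0.005 ])]
jar,salt,pen [0.6782 0.2024 0.105 ] [ 0.654  -0.0765  0.09  ] [0.3825 0.1636 0.005 ] [0.3573 0.0316 0.005 ]
345 [(136, 136, 135), (105, 105, 106), (52, 55, 55), (40, 42, 44), (47, 47, 47), (110, 108, 108), (148, 148, 147), (149, 148, 147), (27, 25, 25), (30, 26, 27), (51, 50, 52)]
353 [(196, 194, 196), (79, 83, 85), (196, 203, 206), (105, 112, 117), (54, 63, 68), (98, 
[... 638 characters left out ...]
, 142)]
385 [(108, 112, 115), (103, 109, 110), (106, 111, 113), (110, 109, 110), (194, 194, 195), (244, 243, 243), (244, 243, 243), (133, 150, 161), (60, 73, 78), (70, 77, 81), (107, 107, 107)]
393 [(232, 229, 228), (109, 113, 116), (105, 110, 112), (89, 91, 93), (52, 51, 51), (39, 39, 39), (243, 243, 243), (242, 243, 242), (133, 150, 162), (61, 71, 77), (37, 36, 36)]
401 [(35, 35, 35), (225, 221, 220), (47, 46, 46), (38, 38, 38), (44, 42, 43), (39, 36, 38), (38, 37, 37), (241, 243, 242), (241, 243, 243), (132, 151, 163), (42, 44, 43)]
409 [(34, 32, 32), (36, 34, 35), (36, 34, 34), (47, 47, 47), (35, 32, 34), (46, 46, 47), (64, 63, 62), (40, 38, 44), (84, 87, 87), (40, 39, 38), (35, 34, 33)]
```

Run:
```python
from h import *
t=cv2.imread("pics/top0.png")
# white strip mask
g=t[245:272,340:412].astype(int); m=(g.min(2)>236).astype(np.uint8)
n,l,st,c=cv2.connectedComponentsWithStats(m)
k=1+np.argmax(st[1:,4]); ys,xs=np.nonzero(l==k); print(st[k]+[340,245,0,0,0])
P=np.array([onz("top",x+340,y+245,.152)[:2] for x,y in zip(xs,ys)])
r=cv2.minAreaRect(P.astype(np.float32)*1000); print(r, P.mean(0))
print("cover line dir", np.degrees(np.arctan2(*(np.linalg.svd(P-P.mean(0))[2][0]))))
s=bot.observe();q=s["orientation"];yaw=2*np.arctan2(q[1],q[0]);print("tool yaw",yaw,s["tcp_pos"])
# stand frame
th=np.radians(2.2);x=np.array([np.cos(th),np.sin(th)]);y=np.array([-x[1],x[0]])
hm=np.array([.4653,.0683]);o=hm+.033*x;print("origin",o,"ledge",o-.0465*x)
for d in(.0423+.0041,):print("edge back corner @65",hm+d*x)
```

```text
[354 250  54  17 250]
((392.3343811035156, -223.56686401367188), (99.9752426147461, 8.090202331542969), 76.14784240722656) [ 0.3923 -0.2232]
cover line dir 14.029881462896126
tool yaw 0.3528392678836333 [ 0.2158 -0.5858  0.2302]
origin [0.4983 0.0696] ledge [0.4518 0.0678]
edge back corner @65 [0.5117 0.0701]
```

The stand yaws about 2.1° with its hinge middle at (0.465, 0.068), and the rest is at about 33°. The notebook's top middle is at (0.391, -0.2235), yawed -14°. Now the first move: shut the fingers, align with the stand and travel over.

```bash
python3 -m pendant '0.3405 -0.392 0 0.316 0;0.3405 -0.392 0 0.316 0;0.3405 -0.392 0 0.316 0;0.3405 -0.392 0 0.316 0;0.3405 -0.392 0 0.316 0;0.3405 -0.392 0 0.316 0;0.3405 -0.392 0 0.316 0;0.3405 -0.392 0 0.316 0;0.3405 -0.392 0 0.316 0;0.3405 -0.392 0 0.316 0;0.3405 -0.392 0 0.316 0;0.3405 -0.392 0 0.316 0' 30
```

```text
time: 1.3
tcp_pos: [0.4001, -0.0986, 0.231]
orientation: [1.0, 0.021, -0.0, -0.0]
wrist_force: [-0.4, -1.1, 0.1]
grip_width: 0.0001
grip_force: 0.0
```

```bash
python3 -m pendant '0.192 -0.164 0.02 0 0;0.192 -0.164 0.02 0 0;0.192 -0.164 0.02 0 0;0.192 -0.164 0.02 0 0;0.192 -0.164 0.02 0 0;0.192 -0.164 0.02 0 0;0.192 -0.164 0.02 0 0;0.192 -0.164 0.11 0 0;0.192 -0.164 0.11 0 0;0.192 -0.164 0.11 0 0'
python3 - <<'E'
from h import *
t=eyes.read_camera("top");s=eyes.read_camera("side")
cv2.imwrite("pics/c1.png",np.hstack([crop(s,200,150,133,150,3),crop(t,170,120,133,150,3)]))
E
```

```text
time: 2.3
tcp_pos: [0.579, 0.0679, 0.1156]
orientation: [1.0, 0.017, -0.007, 0.0]
wrist_force: [-1.0, 0.2, -0.5]
grip_width: 0.0002
grip_force: 0.0
```

View pics/c1.png

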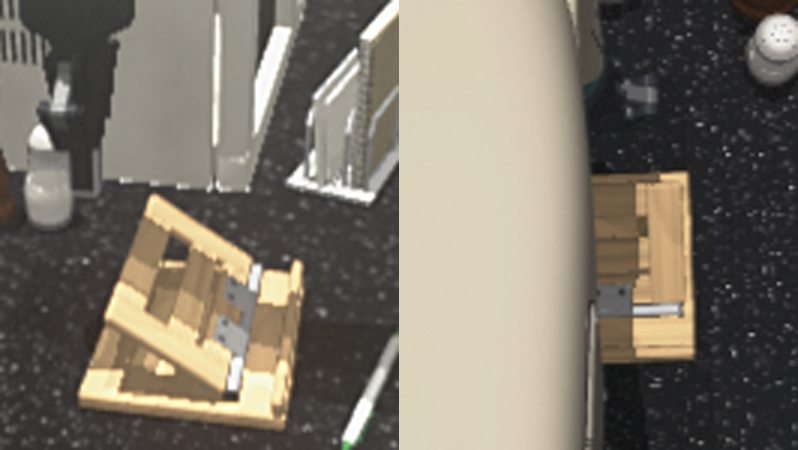

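The side view shows the shut fingers at about (95, 190), behind and above the rest's edge with free space below. The arm covers part of the top view. Descending behind the edge.

```bash
python3 -m pendant '0 0 0.04 0 0;0 0 0.085 0 0;0 0 0.085 0 0;0 0 0.085 0 0'
```

```text
time: 2.8
tcp_pos: [0.5868, 0.0695, 0.0384]
orientation: [1.0, 0.018, 0.001, 0.0]
wrist_force: [0.4, 0.1, 1.0]
grip_width: -0.0
grip_force: 0.0
```

```bash
python3 -m pendant '-0.015 0 0 0 0;-0.022 0 0 0 0;-0.026 0 -0.004 0 0;-0.030 0 -0.011 0 0;-0.034 0 -0.018 0 0;-0.038 0 -0.024 0 0;-0.042 0 -0.029 0 0;-0.046 0 -0.034 0 0;-0.050 0 -0.039 0 0;-0.053 0 -0.043 0 0;-0.053 0 -0.043 0 0'
python3 - <<'E'
from h import *
t=eyes.read_camera("top");s=eyes.read_camera("side")
cv2.imwrite("pics/side2.png",s)
cv2.imwrite("pics/c2.png",np.hstack([crop(s,215,190,100,110,4),crop(t,170,150,100,110,4)]))
E
```

```text
time: 3.9
tcp_pos: [0.5323, 0.0681, 0.0799]
orientation: [1.0, 0.018, -0.0, -0.0]
wrist_force: [0.7, -0.4, 0.9]
grip_width: -0.0
grip_force: 0.6
```

View pics/c2.png

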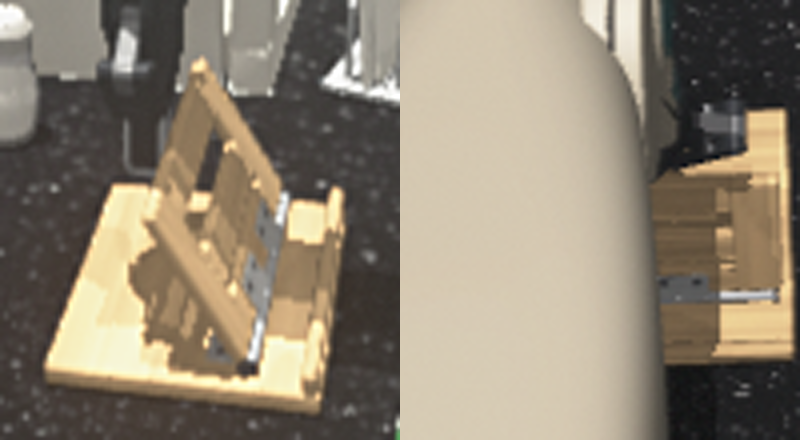

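The rest has risen: its upper edge runs from (152, 218) to (200, 62) in the side crop, with the finger behind it. Now for its angle, intersecting the rays with the rest's end planes.

```bash
cat >> h.py <<'E'
th=np.radians(2.1);X=np.array([np.cos(th),np.sin(th),0]);Y=np.array([-X[1],X[0],0]);H=np.array([.4653,.0683,.020])
def onend(u,v,y):  # side pixel -> (s from hinge, z from hinge) in stand plane at given y
    o,d=ray("side",u,v);p=o+d*((H+Y*y-o)@Y)/(d@Y)-H;return np.array([p@X,p[2]])
def edgepx(a,y,L=.1,off=0.):  # pixel of rest point at angle a deg
    a=np.radians(a);return proj("side",H+Y*y+X*(L*np.cos(a)-off*np.sin(a))+np.array([0,0,L*np.sin(a)+off*np.cos(a)]))
E
python3 - <<'E'
from h import *
s=lambda x,y:(x/4+215,y/4+190)
for p,y in(((152,217),.08),((200,62),-.08),((250,368),.077),((287,196),-.077)):
    q=onend(*s(*p),y);print(q,np.hypot(*q),np.degrees(np.arctan2(q[1],q[0])))
for a in(50,55,60,65):print(a,[(edgepx(a,y,.1,o)-[215,190])*4 for y in(.08,-.08) for o in(-.0045,.0045)])
E
```

```text
[0.0476 0.0852] 0.09757019430847888 60.77679135013246
[0.0498 0.082 ] 0.09597293382894481 58.72533469135506
[-0.0007 -0.0014] 0.0015972699304841293 -117.92949460437185
[-0.0026 -0.0005] 0.0026127116209083054 -168.83083765025165
50 [array([111.0189, 232.7255]), array([124.9242, 224.1443]), array([168.8512,  72.2002]), array([180.8009,  64.3092])]
55 [array([124.4936, 224.3833]), array([139.5324, 216.907 ]), array([180.4316,  64.5296]), array([193.3066,  57.6113])]
60 [array([139.0697, 217.112 ]), array([155.1291, 210.8195]), array([192.9112,  57.8018]), array([206.6144,  51.9254])]
65 [array([154.6379, 210.9882]), array([171.5924, 205.9487]), array([206.1959,  52.084 ]), array([220.62  ,  47.3104])]
```

```bash
python3 -m pendant '-0.004 0 -0.003 0 0;-0.007 0 -0.006 0 0;-0.0095 0 -0.008 0 0;-0.0095 0 -0.008 0 0;-0.0095 0 -0.008 0 0'
python3 - <<'E'
from h import *
s=eyes.read_camera("side");cv2.imwrite("pics/side3.png",s)
E
python3 -m pendant '0.015 0 0 0 0;0.04 0 0 0 0;0.06 0 -0.01 0 0;0.06 0 -0.01 0 0;0.06 0 -0.06 0 0;0.06 0 -0.11 0 0;0.06 0 -0.12 0 0;0.06 0 -0.12 0 0'
python3 - <<'E'
from h import *
a=cv2.imread("pics/side3.png");s=eyes.read_camera("side");cv2.imwrite("pics/side4.png",s)
cv2.imwrite("pics/c3.png",np.hstack([crop(a,228,195,66,95,6),crop(s,228,195,66,95,6)]))
print(cv2.absdiff(a,s)[220:290,228:300].mean())
E
```

```text
time: 4.5
tcp_pos: [0.523, 0.0676, 0.0875]
orientation: [1.0, 0.018, -0.0, 0.0]
wrist_force: [1.1, -0.5, -0.4]
grip_width: 0.0001
grip_force: 0.7
time: 5.35
tcp_pos: [0.5838, 0.0699, 0.2097]
orientation: [1.0, 0.018, 0.002, 0.0]
wrist_force: [1.0, 0.0, -0.1]
grip_width: 0.0001
grip_force: 0.0
13.186507936507937
```

View pics/c3.png

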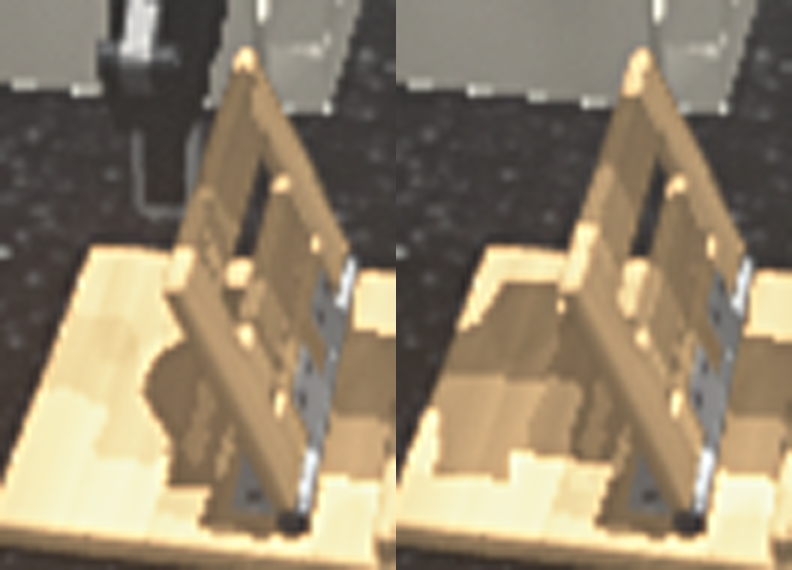

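The rest did not move when the finger was withdrawn: both halves show the upper near corner at about (166–187, 290) and the far one at (245, 50). Now to measure the angle from those corners.

Run:
```python
from h import *
s=lambda x,y:((x+.0)/6+228-.42,y/6+195-.42)
A=lambda q:np.degrees(np.arctan2(q[1],q[0]))
h=onend(*s(293,519),.08);print("black pin",h)
r=onend(*s(166,289),.08);f=onend(*s(188,292),.08);m=(r+f)/2;print(r,f,A(m),A(m-h),np.hypot(*(m-h)))
rl=onend(*s(276,508),.08);print("rear line",A(r-rl))
h2=onend(*s(350,262),-.077);fr=onend(*s(246,49),-.08);print(h2,fr,A(fr),A(fr-h2))
for a in(60,65,70):print(a,[(edgepx(a,y,.1,o)-[228-.42,195-.42])*6 for y in(.08,-.08) for o in(-.0045,.0045)])
# line fit: rear near-stile edge (wood vs shadowed) via gradient
im=cv2.imread("pics/side4.png")
g=cv2.cvtColor(im,cv2.COLOR_BGR2HSV)
l=cv2.createLineSegmentDetector().detect(im[...,1][195:290,228:294].copy())[0]
for a in l[:,0]:
    if np.hypot(a[2]-a[0],a[3]-a[1])>12:
        p=[onend(a[0]+228,a[1]+195,.08),onend(a[2]+228,a[3]+195,.08)];d=p[0]-p[1]; print((a*6).round(),A(d if d[1]>0 else -d).round(1))
```

```text
black pin [0.0011 0.0031]
[0.0433 0.0891] [0.0362 0.0888] 65.91048569195442 65.76775442880981 0.09412977540272574
rear line 66.09483731113926
[-0.0005  0.0014] [0.0417 0.0899] 65.09121320902575 64.46700655188499
60 [array([133.1245, 298.188 ]), array([157.2137, 288.7492]), array([213.8868,  59.2227]), array([234.4416,  50.4081])]
65 [array([156.4768, 289.0023]), array([181.9085, 281.4431]), array([233.8138,  50.6459]), array([255.45  ,  43.4856])]
70 [array([181.1348, 281.6389]), array([207.703 , 276.0473]), array([254.7926,  43.673 ]), array([277.3361,  38.2444])]
[ 53. 333.  -2. 482.] 108.0
[213. 113. 167. 256.] 105.2
[ 87. 247.  53. 328.] 110.1
[290. 534. 206. 526.] 178.9
[192. 514. 232. 444.] 112.9
[  2. 530. 356. 561.] 178.0
[206. 462. 115. 447.] 3.7
[251. 446. 300. 511.] 55.6
[343. 239. 288. 121.] 66.1
[327. 101. 356.   1.] 102.7
[230. 244. 254. 154.] 101.8
[179. 299. 256. 440.] 64.1
```

The rest holds at 65° ± 1° after release, and this agrees with the contact geometry (64.8°). On to the notebook.

```bash
python3 -m pendant '-0.05 0 -0.03 -0.14 0;-0.1 0.05 -0.03 -0.29 0;-0.14 0.09 -0.03 -0.43 0.2;-0.19 0.163 -0.03 -0.58 0.5;-0.19 0.21 -0.03 -0.73 0.5;-0.19 0.24 -0.03 -0.87 0.5;-0.19 0.27 -0.03 -1.02 0.5;-0.195 0.287 -0.03 -1.16 0.5;-0.195 0.287 -0.03 -1.291 0.5;-0.195 0.287 -0.03 -1.291 0.5;-0.195 0.287 -0.03 -1.291 0.5'
python3 - <<'E'
from h import *
s=bot.observe();q=s["orientation"];p=2*np.arctan2(q[1],q[0]);print(np.degrees(p),s["joint_positions"],s["grip_width"])
d=np.array([.391,-.2235])-s["tcp_pos"][:2];x=np.array([np.cos(p),np.sin(p)]);y=np.array([x[1],-x[0]]);print(d@x,d@y,s["tcp_pos"][2]-.122)
E
```

```text
time: 6.5
tcp_pos: [0.3968, -0.2234, 0.2343]
orientation: [0.788, 0.615, -0.001, -0.003]
wrist_force: [0.2, 1.1, 0.4]
grip_width: 0.0428
grip_force: 0.0
75.95553342054826 [-0.655  -0.0246 -0.3651  1.2367  0.0001  1.1609] 0.042773828147419986
-0.0014932344842337867 -0.005568035104331851 0.11226635980493946
```

```bash
python3 -m pendant '-0.0015 -0.0055 0.03 0 0.5;-0.0015 -0.0055 0.07 0 0.5;-0.0015 -0.0055 0.1 0 0.5;-0.0015 -0.0055 0.112 0 0.5;-0.0015 -0.0055 0.112 0 0.5'
python3 - <<'E'
from h import *
s=eyes.read_camera("side");t=eyes.read_camera("top")
cv2.imwrite("pics/c4.png",np.hstack([crop(s,270,110,100,110,4),crop(t,310,190,100,110,4)]))
E
```

```text
time: 7.0
tcp_pos: [0.391, -0.2219, 0.1226]
orientation: [0.788, 0.616, -0.001, -0.003]
wrist_force: [0.5, 0.0, 0.4]
grip_width: 0.0429
grip_force: 0.0
```

View pics/c4.png

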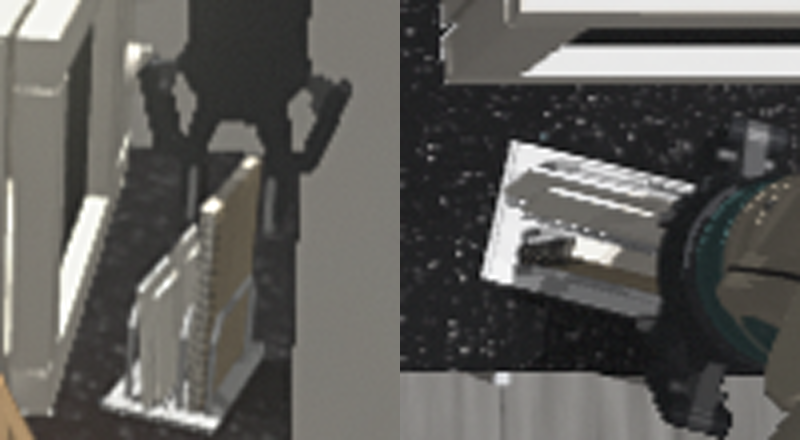

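The fingers stand either side of the notebook's top edge, at (195, 200) and (270, 210) in the side crop, clear of the envelopes. Grip and lift.

```bash
python3 -m pendant '0 0 0 0 0;0 0 0 0 0;0 0 0 0 0;0 0 0 0 0;0 0 0 0 0;0 0 -0.01 0 0;0 0 -0.03 0 0;0 0 -0.06 0 0;0 0 -0.1 0 0;0 0 -0.13 0 0;0 0 -0.16 0 0;0 0 -0.16 0 0' 50
python3 - <<'E'
from h import *
s=eyes.read_camera("side");t=eyes.read_camera("top")
cv2.imwrite("pics/side5.png",s)
cv2.imwrite("pics/c5.png",np.hstack([crop(s,250,60,133,150,3),crop(t,310,170,133,150,3)]))
E
```

```text
time: 8.3
tcp_pos: [0.3956, -0.226, 0.2905]
orientation: [0.788, 0.616, 0.001, 0.004]
wrist_force: [0.2, 0.2, -0.1]
grip_width: 0.0085
grip_force: 48.9
```

View pics/c5.png

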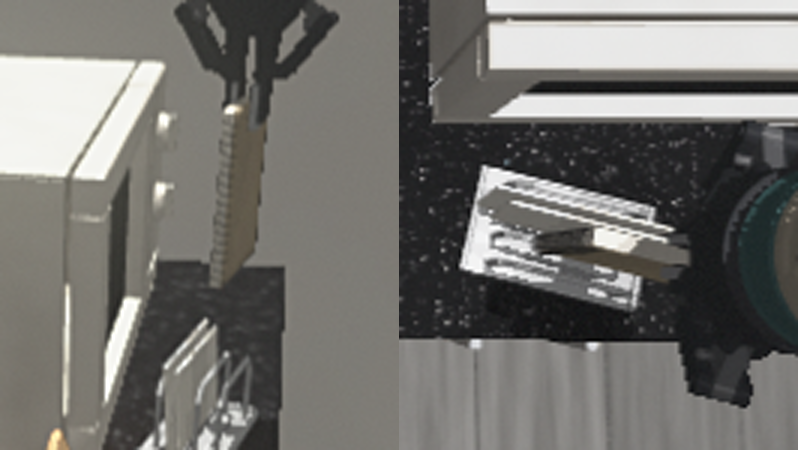

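The notebook is out, hanging upright in the grip with its cover to the robot, at (235, 190) in the side crop. Carrying it over the ledge.

```bash
python3 -m pendant '0.02 0 0 0 0;0.055 -0.003 0 0 0;0.09 -0.005 0 -0.05 0;0.13 -0.007 0 -0.1 0;0.17 -0.01 0 -0.15 0;0.21 -0.012 0 -0.2 0;0.25 -0.014 0 -0.25 0;0.28 -0.016 0 -0.281 0;0.295 -0.0162 0 -0.281 0;0.3 -0.0162 0 -0.281 0;0.3 -0.0162 0 -0.281 0;0.3 -0.0162 0 -0.281 0'
python3 - <<'E'
from h import *
s=eyes.read_camera("side");t=eyes.read_camera("top")
cv2.imwrite("pics/side6.png",s);cv2.imwrite("pics/top6.png",t)
cv2.imwrite("pics/c6.png",np.hstack([crop(s,200,120,133,180,3),crop(t,160,120,133,180,3)]))
o=bot.observe();q=o["orientation"];print(np.degrees(2*np.arctan2(q[1],q[0])),o["tcp_pos"])
E
```

```text
time: 9.6
tcp_pos: [0.4492, 0.0702, 0.2845]
orientation: [0.694, 0.72, -0.001, -0.001]
wrist_force: [0.4, -0.4, -0.4]
grip_width: 0.0087
grip_force: 48.9
92.09489208836713 [0.4495 0.07   0.285 ]
```

View pics/c6.png

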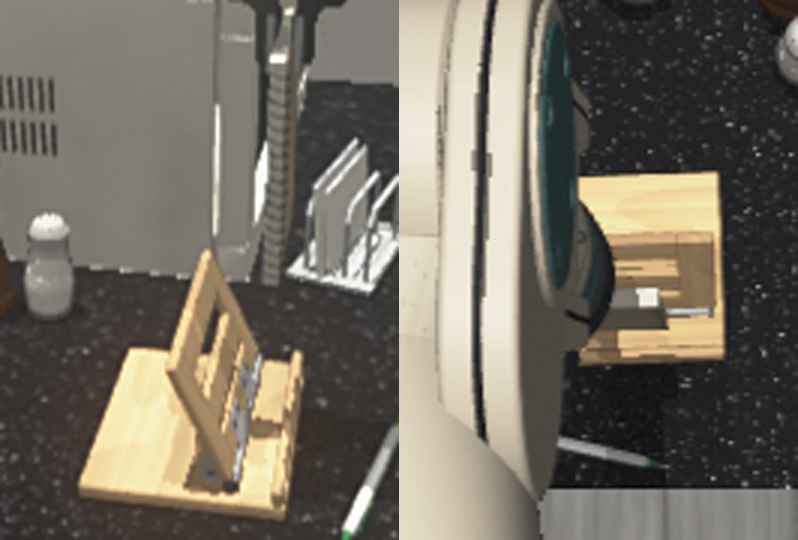

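The notebook hangs over the stand, edge-on in the side view, its near bottom corner at about (263–280, 283) in the crop. Computing its foot position.

Run:
```python
from h import *
for p in((262,283),(280,284),(270,284)):
    q=onend(p[0]/3+200-.3,p[1]/3+120-.3,.0515);print(q,"s,z world:",(H+X*q[0]+Y*.0515)[0],q[1]+.02)
# right end of notebook in the top view
for z in(.315,.17):
    for p in((660,298),(667,328)): print(z,onz("top",(p[0]-399)/3+160-.3,p[1]/3+120-.3,z))
```

```text
[-0.0123  0.141 ] s,z world: 0.4510760113568824 0.161049195460997
[-0.0236  0.1414] s,z world: 0.43983595729344255 0.1614425117565445
[-0.0174  0.1408] s,z world: 0.4460588719237532 0.16082514433958867
0.315 [0.4488 0.0176 0.315 ]
0.315 [0.4337 0.014  0.315 ]
0.17 [0.4621 0.0239 0.17  ]
0.17 [0.4437 0.0194 0.17  ]
```

```bash
python3 -m pendant '-0.001 0.003 0.04 0 0;-0.001 0.003 0.08 0 0;-0.001 0.003 0.11 0 0;-0.001 0.003 0.13 0 0;-0.001 0.003 0.138 0 0;-0.001 0.003 0.138 0 0;-0.001 0.003 0.138 0 0'
python3 - <<'E'
from h import *
s=eyes.read_camera("side");t=eyes.read_camera("top")
cv2.imwrite("pics/side7.png",s)
cv2.imwrite("pics/c7.png",np.hstack([crop(s,225,175,80,110,5),crop(t,175,165,80,110,5)]))
E
```

```text
time: 10.4
tcp_pos: [0.4538, 0.0696, 0.1484]
orientation: [0.694, 0.72, 0.001, 0.001]
wrist_force: [0.2, -0.4, -0.4]
grip_width: 0.0082
grip_force: 48.9
```

View pics/c7.png

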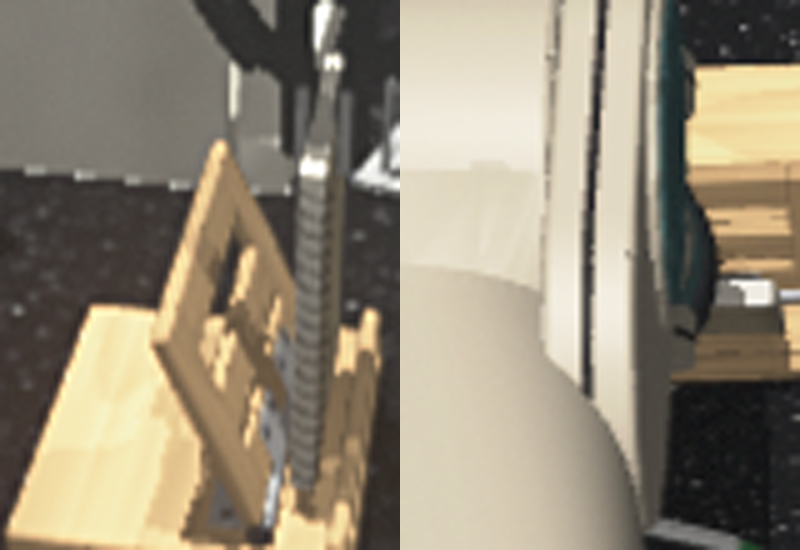

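The foot at (290–318, 488) in the side crop hangs just above the trough, between barrel and lip. Lowering in small steps while watching the force.

```bash
python3 -m pendant '0 0 0.006 0 0;0 0 0.01 0 0;0 0 0.01 0 0'|sed -n '2p;4p'; python3 -m pendant '0 0 0.003 0 0;0 0 0.003 0 0'|sed -n '2p;4p';  python3 - <<'E'
from h import *
q=onend(304/5+225-.4,488/5+175-.4,.0515);print("before:",q,q[1]+.02)
E
```

```text
tcp_pos: [0.4523, 0.07, 0.1368]
wrist_force: [-0.8, 0.8, -1.4]
tcp_pos: [0.4536, 0.0701, 0.1359]
wrist_force: [-2.3, 0.5, 8.5]
before: [-0.0135  0.0047] 0.024733250440092114
```

Contact at TCP z = 0.136 with 8.5 N, so the foot is on the board. Now I'll open partly and walk the top back onto the rest.

```bash
python3 -m pendant '0 0 -0.002 0 0;0 0.003 -0.002 0 0.15;0 0.006 -0.002 0 0.3;0 0.01 -0.002 0 0.4;0 0.014 -0.002 0 0.4;0 0.018 -0.002 0 0.4;0 0.022 -0.002 0 0.4;0 0.026 -0.002 0 0.4;0 0.03 -0.002 0 0.4;0 0.03 -0.002 0 0.4' 20
python3 - <<'E'
from h import *
s=eyes.read_camera("side");cv2.imwrite("pics/side8.png",s)
cv2.imwrite("pics/c8.png",np.hstack([crop(s,215,165,100,120,4),crop(cv2.imread("pics/side7.png"),215,165,100,120,4)]))
E
```

```text
time: 12.0
tcp_pos: [0.4836, 0.0711, 0.1364]
orientation: [0.694, 0.72, 0.0, 0.0]
wrist_force: [0.0, -1.5, -0.2]
grip_width: 0.0345
grip_force: 0.1
```

View pics/c8.png

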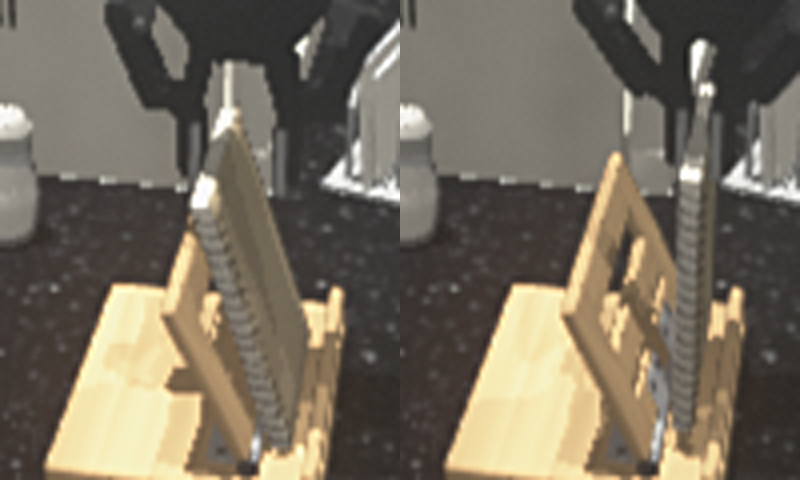

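The notebook leans back controlled by the rear finger: its top is at about (215, 180), its foot stays in the trough, and the rest is unmoved. That was an eleventh viewed picture, one over the limit of 10, so from here I check by numbers only. Continuing the lean.

```bash
python3 -m pendant '0 0.004 0 0 0.4;0 0.008 0 0 0.4;0 0.012 0 0 0.4;0 0.016 0 0 0.4;0 0.02 0 0 0.4;0 0.023 0 0 0.4;0 0.026 0 0 0.4;0 0.028 0 0 0.4;0 0.028 0 0 0.4;0 0.028 0 0 0.4'
python3 - <<'E'
from h import *
a=cv2.imread("pics/side8.png");s=eyes.read_camera("side");cv2.imwrite("pics/side9.png",s)
# rest near end shift (patch match), template from side8 around the rest's near upper corner
T=a[232:256,252:268];r=cv2.matchTemplate(s[228:260,248:272],T,cv2.TM_CCOEFF_NORMED);print("rest",cv2.minMaxLoc(r)[1],cv2.minMaxLoc(r)[3],"same=(4,4)")
# notebook spiral/bottom, bright top-left corner of notebook pages
g=s[185:235,240:290].min(2)
print((g[::3,::3]))
E
```

```text
time: 13.05
tcp_pos: [0.5107, 0.0722, 0.1363]
orientation: [0.694, 0.72, -0.0, -0.0]
wrist_force: [0.5, -1.1, -0.1]
grip_width: 0.0341
grip_force: 0.0
rest 0.8228028416633606 (4, 4) same=(4,4)
[[ 51  48  55  48  45 124 120 120 118 123  46  48  57 131  47  50  60]
 [ 50  48  47  50  55 120 116 119 119 124  48  51  48  45  50  47 121]
 [ 94  59  46  50  43 121 118 118 119 124  53  50  50  47  48  49 126]
 [128 129  58  61  44 121 118 132 195 120  66  50  46  90  89 151 107]
 [127 128  67 103  42 121 115 250  92  99  90  55  56 125 118 125  71]
 [125 126  67 105  46 123 116 130  94 105 102  56  54 125 140 127  57]
 [124 126  67 106  46 123 111 100  94  91 103  56  61 161 126 125  86]
 [124 125  98 104  46 123 109  82  90  90 102  55  62 129 118  71  75]
 [174 149 129 112  50 122 112  80  79  90 103  57 127 127 124  51  59]
 [ 52  53  62  56  51 207 114  79  79  90  95 111 151 128 175  61  64]
 [ 58  59  58  60  48 255 149  89  81  78  89  89  86  54  52  55  57]
 [ 61  65  61  60  92 255 158  92  81  80  86  91 103  54  56  58  60]
 [ 55  55  54  60  52 117 112 100  94  79  81  90  90  93  55  55  58]
 [ 58  58  86  58  57 140 123  94 100  85  79  91  91 107  52  55  56]
 [ 55  60  61  55  59  62 127 126  94  98  78  89  90  90  90  64  62]
 [ 64  59  65  61  64  58  65 115  96 100  93  81  91  91 106  67  56]
 [ 62  63  55  55  61  55  72  99 111  86  94  81  90  90  90  89  68]]
```

```bash
cat > chk.py <<'E'
from h import *
import sys
A=lambda d:np.degrees(np.arctan2(*(d if d[1]>0 else -d)[::-1]))
def lines(s,y):
  l=cv2.createLineSegmentDetector().detect(s[195:292,225:315,1].copy())[0][:,0]
  for a in l:
    if np.hypot(a[2]-a[0],a[3]-a[1])>11:
        p=[onend(a[0]+225,a[1]+195,y),onend(a[2]+225,a[3]+195,y)];t=A(p[0]-p[1])
        if 40<t<88: print((a+[225,195,225,195]).round(1),p[0],p[1],t.round(1))
E
python3 - <<'E'
from chk import *
print("nb plane");lines(cv2.imread("pics/side9.png"),.0515)
print("rest plane s4");lines(cv2.imread("pics/side4.png"),.08)
print("rest plane s9");lines(cv2.imread("pics/side9.png"),.08)
s=cv2.imread("pics/side9.png");print(s[210:222,252:264].min(2))
E
```

```text
nb plane
[251.9 218.1 257.7 229.6] [0.0548 0.1254] [0.0436 0.1006] 65.7
[288.9 240.  292.9 252.8] [-0.0178  0.0835] [-0.0268  0.0544] 72.8
[260.3 254.6 254.2 243.8] [0.0383 0.042 ] [0.0506 0.0667] 63.6
[263.  221.2 256.7 211.6] [0.0333 0.1208] [0.0454 0.1407] 58.6
[288.2 238.1 276.5 215.2] [-0.0164  0.0877] [0.0074 0.1366] 64.0
[258.5 244.8 275.1 277.8] [0.042  0.0652] [ 0.0073 -0.0125] 66.0
[277.7 270.9 266.6 250.1] [0.0024 0.006 ] [0.0256 0.0544] 64.4
[272.5 212.8 279.4 226.9] [0.0153 0.1409] [0.0014 0.1113] 65.0
[273.7 236.  264.2 220. ] [0.012  0.0893] [0.031  0.1236] 61.1
[285.1 255.9 277.4 241. ] [-0.0116  0.045 ] [0.0044 0.0786] 64.5
[280.7 229.3 285.7 239.4] [-0.0013  0.1061] [-0.0116  0.0843] 64.9
[269.4 218.1 274.7 233. ] [0.0209 0.1288] [0.0102 0.0964] 71.8
rest plane s4
[282.2 228.7 276.2 215.4] [-0.007   0.1259] [0.0047 0.1528] 66.6
[269.5 211.8 273.5 222.5] [0.0169 0.159 ] [0.0092 0.1374] 70.4
[258.2 245.  274.5 276.8] [0.0376 0.0847] [0.0052 0.0131] 65.6
rest plane s9
[251.9 218.1 257.7 229.6] [0.0493 0.1426] [0.0386 0.119 ] 65.7
[288.9 240.  292.9 252.8] [-0.0201  0.1
[... 582 characters left out ...]
] [-0.0141  0.1033] 64.9
[269.4 218.1 274.7 233. ] [0.0169 0.1459] [0.0067 0.1149] 71.8
[[ 55 118 124 119 110 110 111  84  78  80  79  80]
 [ 55  99  99 118 108 107 108  83  79  78  81  79]
 [ 51  53  80 207 144 128 114  94  81  79  79  80]
 [ 53  45 121 255 190 152 118 105  91  81  80  79]
 [ 51  65 188 255 239 173 115 101 100  83  77  79]
 [ 48  98 250 255 254 213 149 106  98  89  80  79]
 [ 57 156 255 252 252 222 176 115  95  92  82  78]
 [ 77 214 255 254 253 198 168 130  98  92  86  79]
 [ 92 218 248 255 211 168 158 147 103  92  92  86]
 [ 87 167 144 141 127 127 155 144 109  93  93  92]
 [ 60 116 116 115 118 125 154 135 105  94  94  93]
 [ 52  76 105 117 119 118 112 122  83 100  95  93]]
```

The notebook lies flush on the rest at about 64–65°, and the rest's rear edge line is unchanged (65.6° before, 66.0° now). Both fingers are clear by about 10 mm, so withdraw straight up.

```bash
python3 -m pendant '0 0 -0.01 0 0.4;0 0 -0.025 0 0.4;0 0 -0.045 0 0.4;0 0 -0.08 0 0.4;0 0 -0.12 0 0.4;0.04 0 -0.15 0 0.4;0.09 0 -0.15 0 0.4;0.14 0 -0.15 0 0.4;0.19 0 -0.15 0 0.4;0.23 0 -0.15 0 0.4;0.23 0 -0.15 0 0.4;0.23 0 -0.15 0 0.4'
python3 - <<'E'
from chk import *
a=cv2.imread("pics/side9.png");s=eyes.read_camera("side");t=eyes.read_camera("top");cv2.imwrite("pics/side10.png",s);cv2.imwrite("pics/top10.png",t)
print(bot.observe()["joint_positions"])
lines(s,.0515)
def sh(a,b,x,y,w,h):
    r=cv2.matchTemplate(b[y-6:y+h+6,x-6:x+w+6],a[y:y+h,x:x+w],cv2.TM_CCOEFF_NORMED);return round(cv2.minMaxLoc(r)[1],3),np.array(cv2.minMaxLoc(r)[3])-6
print("nb",sh(a,s,250,210,24,24),sh(a,s,270,245,24,30))
print("rest vs side4",sh(cv2.imread("pics/side4.png"),s,252,232,14,24))
t0=cv2.imread("pics/top0.png");s0=cv2.imread("pics/side0.png")
for n,b in(("pen",(184,256,62,22)),("salt",(284,122,24,30)),("jar",(152,106,34,40))):print(n,sh(t0,t,*b))
print("salt side",sh(s0,s,205,188,22,40),"jar side",sh(s0,s,148,244,30,58),"pen side",sh(s0,s,310,258,28,44))
# notebook outline in the top view: bright top-edge strip
m=(t[150:250,170:290].min(2)>215).astype(np.uint8);n,l,st,c=cv2.connectedComponentsWithStats(m)
for k in range(1,n):
    if st[k,4]>25:print(st[k]+[170,150,0,0,0])
E
```

```text
time: 14.3
tcp_pos: [0.5017, 0.3026, 0.2867]
orientation: [0.693, 0.721, -0.0, 0.0]
wrist_force: [-0.2, -0.6, 0.2]
grip_width: 0.0342
grip_force: 0.0
[ 0.4301  0.1829 -0.0284  1.3596 -0.0005  1.9636]
[264.4 263.1 254.5 243.7] [0.0298 0.022 ] [0.0501 0.0669] 65.7
[258.4 244.2 277.3 281.1] [0.0421 0.0666] [ 0.0026 -0.0204] 65.5
[288.3 239.9 275.3 213.9] [-0.0168  0.0836] [0.0098 0.1392] 64.5
[277.7 271.4 266.2 249.1] [0.0023 0.0045] [0.0265 0.0568] 65.1
[273.1 211.9 268.  200.7] [0.014  0.1432] [0.024  0.1662] 66.5
[260.7 220.6 269.2 237.6] [0.0377 0.1216] [0.0207 0.0847] 65.3
nb (0.739, array([0, 0])) (0.585, array([0, 0]))
rest vs side4 (0.348, array([0, 0]))
pen (0.996, array([0, 0]))
salt (0.987, array([0, 0]))
jar (0.997, array([0, 0]))
salt side (0.733, array([0, 1])) jar side (0.999, array([0, 0])) pen side (0.994, array([0, 0]))
[195 191  54   5 186]
```

```bash
python3 - <<'E'
from chk import *
p=(onz("top",195,194,.146)+onz("top",248,192.5,.146))/2-H;print("top middle: s,y",p@X,p@Y, (onz("top",195,194,.146)-onz("top",248,192.5,.146)))
t=cv2.imread("pics/top10.png");print("cover colour",t[200:224:6,222])
E
python3 -m pendant '0 0 0 0 0.4;0 0 0 0 0.4;0 0 0 0 0.4;0 0 0 0 0.4;0 0 0 0 0.4;0 0 0 0 0.4'
python3 - <<'E'
from chk import *
a=cv2.imread("pics/side10.png");s=eyes.read_camera("side");print("change",cv2.absdiff(a,s)[195:292,225:315].mean());lines(s,.0515)
E
```

```text
top middle: s,y 0.04872812898766477 0.00372527422705322 [-0.003  0.102  0.   ]
cover colour [[101 124 139]
 [101 124 139]
 [102 126 140]
 [104 127 140]]
time: 15.0
tcp_pos: [0.5021, 0.3019, 0.2863]
orientation: [0.694, 0.72, -0.0, 0.0]
wrist_force: [-0.3, 0.5, 0.1]
grip_width: 0.034
grip_force: 0.0
change 0.7256968308514701
[251.8 218.2 257.9 229.5] [0.055  0.1252] [0.0432 0.1008] 64.1
[264.4 263.1 254.5 243.7] [0.0298 0.022 ] [0.0501 0.0669] 65.7
[288.3 239.9 275.9 214.9] [-0.0168  0.0836] [0.0087 0.1371] 64.5
[266.1 259.1 275.1 277.7] [0.0264 0.0323] [ 0.0072 -0.0123] 66.7
[277.7 271.5 266.2 249.1] [0.0023 0.0045] [0.0265 0.0568] 65.2
[258.4 244.3 266.1 258.5] [0.0423 0.0665] [0.0264 0.0338] 64.1
[273.  211.9 268.2 200.6] [0.0142 0.143 ] [0.0236 0.1663] 68.0
[260.7 220.6 269.2 237.6] [0.0377 0.1216] [0.0207 0.0847] 65.3
```

```bash
python3 -c "
from rig import bot
print(bot.job_done())"
```

```text
the job is handed in; nothing more can be done
None
```

The job is handed in at about 15 s of the 61 s: the rest stands at about 65° and held there on its own, and the notebook leans on it cover out, within about 4 mm of the middle; the pen, salt shaker and spice jar have not moved, but I viewed 11 pictures, one over the limit of 10.

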